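# Vent the bead annealer

### The job

Vent the small bench annealer: with its lid still shut, turn the black dial on its orange console until the dial's white pointer stands at the red tab on the dial rim. Then take the wooden handle, lift the lid, which falls shut by itself, to 40 degrees (the long red tick on the quadrant at its right side) and finish while still holding it there with the gripper; nothing is let go at the end. Leave the jars, cup, bottle, tape and nippers round it where they are.

Things in the scene. Friction and masses are not known exactly. Their poses are not given: they have to be found in the camera images.
- annealer: grey box-shaped bench annealer, fixed to the bench, chamber 180 x 180 mm, 131 high with its lid shut, with an orange console (120 mm deep, 94 wide, 95 high) on its left (+y) side. Origin on the bench under the middle of the chamber; its -x axis points to the front (handle side), +y to the console, z up. It may stand turned by up to 15 degrees or so. At the back right, a quadrant of thin bars rises to 200 mm above the bench beside the hinge
- dial (a joint): angle of the dial in rad, 0 to 2.2: at 0 its white pointer points to the annealer's front, and it grows as the dial is turned clockwise seen from above. It stays where it is left; turning takes about 0.06 N m
- tab (a joint): angle at which the red tab is set on the dial rim, in rad, same measure as the dial; it is not touched and does not move. The pointer stands at the tab when dial = tab; at the start the dial is 0.5 to 1.3 rad short of it
- dial_grip (a point): point on the dial's upright axis, at the height to grip its bar. The black grip bar is 14 mm thick, 46 mm long (along the line to the pointer) and stands from 10 mm above the console to 40 mm above it; this point is 30 mm above the console top (10 mm below the bar's top). Beneath it is a round skirt of 25 mm radius, its top 10 mm above the console. The lid's side is 48 mm from the axis and its top 4 mm below the top of the bar
- dial_tip (a point): white pointer of the dial, 34 mm from the dial's axis, 4 mm above the console; it turns with the dial
- tab_mark (a point): the red tab (14 x 7 mm) on the rim of the white dial plate, its point 34 mm from the dial's axis, 4 mm above the console
- lid (a joint): opening angle of the lid in rad, 0 shut (level), 1.3 fully open; 40 degrees is 0.698. The lid hinges at the back of the chamber, its front rises; weight and a spring shut it, 3 to 4.5 N upward at the handle holds it
- handle (a point): round wooden bar on the lid, 14 mm in diameter, 100 mm long, lying level across the front; this point is its middle; the bar runs along the annealer's y axis. It stands 55 mm out from the lid's front edge on a steel arm at each end (so 48 mm free between bar and lid), 121 mm above the bench when shut, and swings with the lid about the hinge line. It can be pinched from above, and the bar turns between level-closing fingers as the lid rises
- lid_hinge (a point): middle of the lid's hinge line (fixed, runs along the annealer's y axis), 113 mm above the bench and 96 mm behind the chamber's middle. When shut the bar lies 241 mm in front of this line and 8 mm above it
- frit_0: small screw-lid jar, black lid, blue band, 45 mm across, 62 high; a bystander, to be left alone; origin at the centre of its underside
- frit_1: small screw-lid jar, white lid, yellow band, 45 mm across, 62 high; a bystander, to be left alone; origin at the centre of its underside
- frit_2: small screw-lid jar, black lid, violet band, 45 mm across, 62 high; a bystander, to be left alone; origin at the centre of its underside
- dropper: amber dropper bottle, 34 mm across, 98 high; a bystander, to be left alone; origin at the centre of its underside
- quench_cup: blue enamel cup, 80 mm across, 77 high; a bystander, to be left alone; origin at the centre of its underside
- tape_roll: blue roll of tape lying flat, 69 mm across, 18 high; a bystander, to be left alone; origin at the centre of its underside
- nippers: blue-handled nippers lying flat, 145 mm long, 12 high; a bystander, to be left alone; origin at the centre of its underside

How it is judged:
By the outcome, as a careful person would: the job done as asked, in the order asked, and still so for the second after the job is handed in, while the arm keeps its last pose, push and grip.
It also fails if it takes over 45 s, if anything falls off the work surface, if the arm or the gripper's body presses on something with over 40 N, if the wrist force passes 120 N, or if a joint passes its speed limit or range.

### The arm

A 6-joint arm with a two-finger parallel gripper is mounted at the origin on a cart in front of the work surface, level with it; the furniture and walls round the work are solid. World frame = base frame: x ahead of the robot, y to its left, z up, the work surface at z = 0. Lengths are in m, angles in rad, forces in N, time in s.
With the tool pointing down it reaches from about 0.3 to 1 m from the base axis. Payload 5.1 kg.
Tool frame: the origin (TCP) lies at the very end of the fingers, on their centre line; the grasp point (between the pads) lies 19 mm behind it (manip.grip_depth is the distance from the TCP to the grasp point, in m); z points along the fingers, y is the line along which they close (so a half turn about z gives the same grasp; the last joint's range is limited). The gripper opens to 95 mm and grips with 3 to 60 N. Pads are 20 mm wide; open, the fingers measure 119 mm over their backs; the gripper's body (75 mm by 180 mm) begins 59 mm behind the grasp point.
Start: joints at [-1.371, 0.124, 1.65, -0, 1.367, -0.083], TCP at [0.181, -0.624, 0.215] pointing down, gripper open.
Joint ranges: [-2.61, 2.61], [-1.02, 2.33], [0.03, 2.71], [-1.35, 4.49], [0.32, 2.68], [-2.91, 2.91]. Speed limits (rad/s): [2.57, 2.57, 3.14, 3.14, 3.14, 3.14].

### API

Orientations are given as [roll, pitch, yaw] about the fixed x, y, z axes, in that order (R = Rz(yaw) Ry(pitch) Rx(roll)).
In Python, from bench import sensors, optics, workorder, manip gives the robot as it stands.
- The arm moves only by the tool drive_tool, never from a script. Its argument "steps" is a list of rows, each an object with "delta_pos": the shift along the world's x, y, z in mm, a list of three; "turn": the turn about the world's z in rad. In form: [{"delta_pos": [x, y, z], "turn": turn}, ...]. A call has 1 to 8 rows; each row is the pose to reach, as a shift and turn from the pose commanded when the call began; what a row does not reach only later rows make up. A row lasts 1/12 s, in which the tool goes at most 41.7 mm and 7.16 degrees, less where a joint would pass 70% of its speed; a pose out of reach is approached as far as the arm can. A call with a gripper value outside its range is refused whole. "grip" is the closure in counts, from 0 (fully open) to 255 (shut), set as the call begins (left out, the last holds). The fingers move at their own pace and stop on an object; "force" is the grip in N (left out, the last holds). Time passes only in rows, so rows that repeat a pose let the fingers close. It gives the time, the measured TCP pose, the force, the opening and the grip force at its end, in the units of the state.
- sensors.get_state(): the state, without advancing time (a new reading comes with each control period).
- optics.capture(name): name is "scene" or "side" or "wrist"; returns a dict with "pixels" (384x512x3 uint8, blue, green, red), "fx", "fy", "cx", "cy" (pixels), "dist_coeffs" ([k1, k2, p1, p2, k3] as OpenCV has them; the pictures are not rectified), "pose" (4x4, takes a point from camera to world coordinates); the wrist camera has in their place "hand_eye" (4x4, takes a point from camera to tool coordinates, whose origin is the TCP and whose axes are the flange's). Camera axes: x right, y down, z forward; pixel columns grow to the right and rows downward; lengths in m; the calibration is good to about 2 mm. A picture is of the moment at which its call begins: read the wrist's pose just before it. There is no depth.
- workorder.job_done(): hands the job in; it is judged then, once.
The state is a dict: "clock": time; "joints": joint angles; "joint_velocities": joint speeds; "effort": joint torques, N m; "eef_pos": TCP position; "tcp_rot": TCP orientation; "ft_force": force on the tool from outside, world axes, zero at the start; "wrist_torque": the same for the moment, N m; "gripper_width": finger opening in m; "grasp_force": force on a finger pad.
Only numpy, scipy, OpenCV 4.12 (cv2) and the standard library are available. Lean on these libraries where they do the work, as an engineer would, in place of code of your own. Each camera call takes 0.05 s, during which the arm holds its last target. There are 200 camera calls.

## Working session

There is one attempt and no reset: what is moved stays moved. The work goes in short steps, Python scripts to look and compute and a tool call to move; the robot and the scene stay as the last step left them, time stands still between calls to the robot, and variables do not carry over. Pictures are saved under pics/ and viewed, at most 10 in all, crops included, and the job is handed in when it is done.

Besides the shell and the picture viewer there is one more tool, called after "Call:" in YAML: its name, and indented under it one key for each argument. drive_tool: Moves the arm, as the interface text tells. Its arguments: {"type":"object","properties":{"steps":{"type":"array","items":{"type":"object","properties":{"delta_pos":{"type":"array","items":{"type":"number"}},"turn":{"type":"number"}}}},"grip":{"type":"number"},"force":{"type":"number"}},"required":["steps"]}

```bash
mkdir -p pics; ls; cat > h.py <<'E'
import numpy as np, cv2
from bench import sensors, optics, workorder, manip
def cap(n,save=None):
    s=sensors.get_state(); c=optics.capture(n)
    c=dict(c)
    c['K']=np.array([[c['fx'],0,c['cx']],[0,c['fy'],c['cy']],[0,0,1.]]); c['d']=np.array(c['dist_coeffs'],float)
    if n=='wrist':
        from scipy.spatial.transform import Rotation as R
        T=np.eye(4);T[:3,:3]=R.from_euler('xyz',s['tcp_rot']).as_matrix();T[:3,3]=s['eef_pos']
        c['T']=T@np.array(c['hand_eye'])
    else: c['T']=np.array(c['pose'])
    c['pixels']=np.array(c['pixels'])
    if save: cv2.imwrite('pics/'+save,c['pixels'])
    return c
def ray(c,uv):
    p=cv2.undistortPoints(np.array([[uv]],float),c['K'],c['d'])[0,0]
    return c['T'][:3,3],c['T'][:3,:3]@np.array([p[0],p[1],1.])
def onz(c,uv,z):
    o,d=ray(c,uv); return o+d*(z-o[2])/d[2]
def proj(c,P):
    Ti=np.linalg.inv(c['T']); r,_=cv2.Rodrigues(Ti[:3,:3])
    return cv2.projectPoints(np.array(P,float).reshape(-1,3),r,Ti[:3,3],c['K'],c['d'])[0][:,0]
E
python3 - <<'E'
from h import *
a=cap('scene','a.png');b=cap('side','b.png')
import pickle;pickle.dump((a,b),open('ab.pkl','wb'))
print(sensors.get_state())
for c in(a,b):print(c['T'].round(3),c['fx'])
E
```

```text
pics
{'clock': 0.1, 'joints': array([-1.37058509e+00,  1.24474054e-01,  1.65152511e+00,  2.18971407e-05,
        1.36751423e+00, -8.26187996e-02]), 'joint_velocities': array([-0.00015769, -0.00151321, -0.00393538,  0.00111381,  0.00079153,
       -0.00128558]), 'effort': array([ 6.55162185e-04, -4.18880439e+01, -3.61097288e+01,  7.77404965e-02,
        4.61918372e-02, -6.40893495e-05]), 'eef_pos': array([ 0.18124881, -0.62361372,  0.21349516]), 'tcp_rot': array([-3.13968024e+00, -1.79872943e-04,  2.82825423e-01]), 'ft_force': array([ 0.27901916, -0.4975544 ,  0.33371656]), 'wrist_torque': array([ 0.01845344, -0.02678833,  0.01290976]), 'grasp_force': 0.0, 'gripper_width': 0.09497885494207342}
[[-0.915 -0.231  0.332  0.031]
 [-0.404  0.559 -0.724  1.212]
 [-0.019 -0.796 -0.605  1.025]
 [ 0.     0.     0.     1.   ]] 461.7127104907261
[[ 0.985 -0.095  0.147  0.296]
 [-0.175 -0.596  0.784 -1.24 ]
 [ 0.013 -0.797 -0.603  1.15 ]
 [ 0.     0.     0.     1.   ]] 494.6283591429737
```

View pics/a.png

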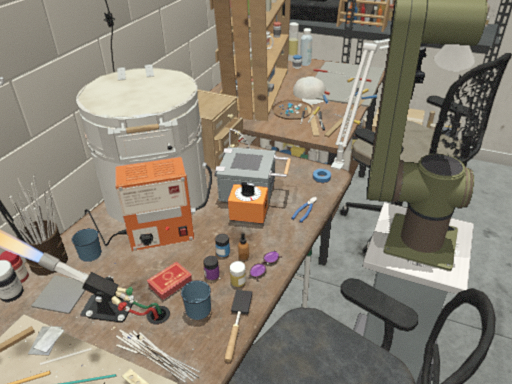

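View pics/b.png

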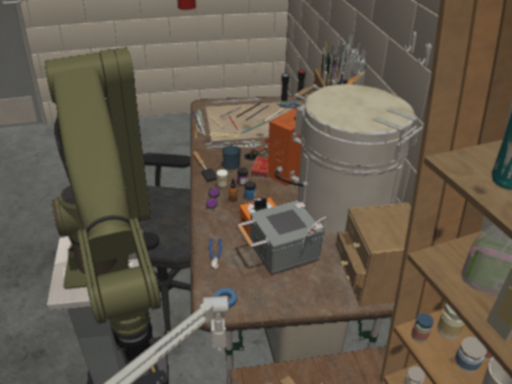

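The scene view shows the annealer at about (247,178), its orange console at (248,203) with the dial at (248,188), and the handle at right of the lid (282,165). In the side view the annealer is at (285,235), the console at (262,208) and the handle at (250,235).

```bash
python3 - <<'E'
from h import *
import pickle
a,b=pickle.load(open('ab.pkl','rb'))
A=cv2.resize(a['pixels'][140:230,205:305],None,fx=4,fy=4,interpolation=cv2.INTER_CUBIC)
B=cv2.resize(b['pixels'][190:280,232:332],None,fx=4,fy=4,interpolation=cv2.INTER_CUBIC)
cv2.imwrite('pics/c.png',np.hstack([A,B]))
E
```

```text
(no output)
```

View pics/c.png

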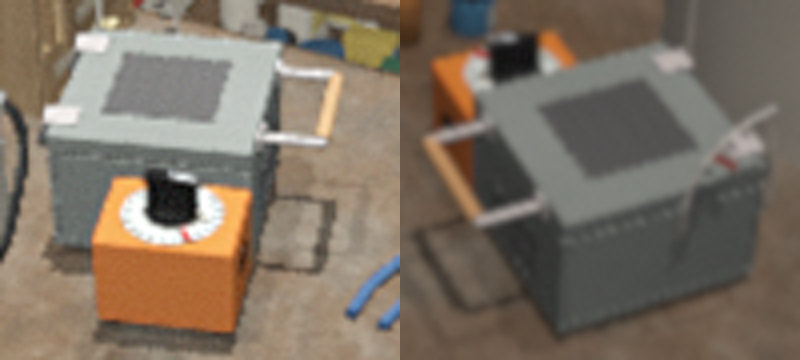

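The crops show the handle bar's ends at scene crop (338,75)/(325,138) and side crop (30,142)/(78,222). The dial plate is centred near scene crop (173,213) with the red tab at (187,236). The pointer is hidden, so I need a closer look.

```bash
python3 - <<'E'
from h import *
import pickle
a,b=pickle.load(open('ab.pkl','rb'))
fa=lambda u,v:(205+u/4,140+v/4)
fb=lambda u,v:(232+u/4,190+v/4)
for n,c,f,p in[('hA1',a,fa,(338,75)),('hA2',a,fa,(325,138)),('hB1',b,fb,(30,142)),('hB2',b,fb,(78,222))]:
    print(n,onz(c,f(*p),.121).round(4))
print('dial',onz(a,fa(173,213),.097).round(4),'tab',onz(a,fa(187,236),.099).round(4))
for p in[(282,40),(260,150),(85,32),(48,135)]:print('lid',onz(a,fa(*p),.131).round(3))
for p in[(480,85),(655,45),(560,228),(765,150)]:print('lidB',onz(b,fb(p[0]-400,p[1]),.131).round(3))
for p in[(115,180),(250,188),(95,243),(240,250)]:print('cons',onz(a,fa(*p),.095).round(3))
# bystanders approx (base)
for n,p in dict(cup=(198,317),dropper=(242,260),jar=(222,256),tape=(321,176),nip=(304,208)).items():print(n,onz(a,p,.0).round(3))
s=sensors.get_state();w=optics.capture('wrist');print(np.array(w['hand_eye']).round(3),w['fx'])
E
```

```text
hA1 [ 0.4968 -0.1188  0.121 ]
hA2 [ 0.4724 -0.0209  0.121 ]
hB1 [ 0.4788 -0.0236  0.121 ]
hB2 [ 0.5007 -0.1246  0.121 ]
dial [0.5627 0.0977 0.097 ] tab [0.538  0.1243 0.099 ]
lid [ 0.56  -0.14   0.131]
lid [0.512 0.03  0.131]
lid [ 0.734 -0.085  0.131]
lid [0.688 0.078 0.131]
lidB [0.529 0.031 0.131]
lidB [0.687 0.062 0.131]
lidB [ 0.559 -0.152  0.131]
lidB [ 0.741 -0.088  0.131]
cons [0.629 0.071 0.095]
cons [0.518 0.038 0.095]
cons [0.606 0.157 0.095]
cons [0.493 0.12  0.095]
cup [0.513 0.546 0.   ]
dropper [0.494 0.302 0.   ]
jar [0.559 0.311 0.   ]
tape [ 0.404 -0.227  0.   ]
nip [ 0.4   -0.015  0.   ]
[[-0.    -0.968 -0.251  0.07 ]
 [ 1.    -0.     0.     0.   ]
 [-0.001 -0.251  0.968 -0.17 ]
 [ 0.     0.     0.     1.   ]] 320.6936232344363
```

```bash
python3 - <<'E'
from h import *
import pickle
a,b=pickle.load(open('ab.pkl','rb'))
def tri(p,q):
    o,d=ray(a,p);O,D=ray(b,q)
    t=np.linalg.lstsq(np.c_[d,-D],O-o,rcond=None)[0];P=o+d*t[0];Q=O+D*t[1]
    return (P+Q)/2,np.linalg.norm(P-Q)
print(tri((340,160),(215,305)))
print('tape',onz(a,(321,176),0.02),onz(b,(226,298),.02))
# upper lamp points: sample depth on ray, find where projects on side line (215,305)-(110,380)
for p in[(343,150),(350,110),(358,90),(365,70),(372,47),(385,43)]:
    o,d=ray(a,p);best=None
    for t in np.linspace(.5,3,500):
        P=o+t*d;q=proj(b,P)[0]; e=abs((q[1]-305)*105+(q[0]-215)*75)/129
        if best is None or e<best[0]:best=(e,P.round(3),q.round(0))
    print(p,best)
A=cv2.resize(a['pixels'][20:210,270:420],None,fx=3,fy=3,interpolation=cv2.INTER_CUBIC)
B=cv2.resize(b['pixels'][274:384,90:250],None,fx=2,fy=2,interpolation=cv2.INTER_CUBIC)
o=np.zeros((570,770,3),np.uint8);o[:570,:450]=A;o[:220,450:]=B
cv2.imwrite('pics/d.png',o)
E
```

```text
(array([ 0.35803041, -0.28711909,  0.05153629]), np.float64(0.016348762336166858))
tape [ 0.39644115 -0.1992278   0.02      ] [ 0.40422137 -0.23537161  0.02      ]
(343, 150) (np.float64(0.1696350299108499), array([ 0.349, -0.319,  0.078]), array([210., 309.]))
(350, 110) (np.float64(0.6450856635209837), array([ 0.359, -0.412,  0.203]), array([216., 304.]))
(358, 90) (np.float64(0.8181764684932594), array([ 0.35 , -0.473,  0.262]), array([214., 307.]))
(365, 70) (np.float64(0.5488857432133997), array([ 0.343, -0.527,  0.323]), array([213., 307.]))
(372, 47) (np.float64(0.5003008306983949), array([ 0.339, -0.587,  0.393]), array([213., 307.]))
(385, 43) (np.float64(0.6887522436433982), array([ 0.297, -0.622,  0.403]), array([193., 320.]))
```

View pics/d.png

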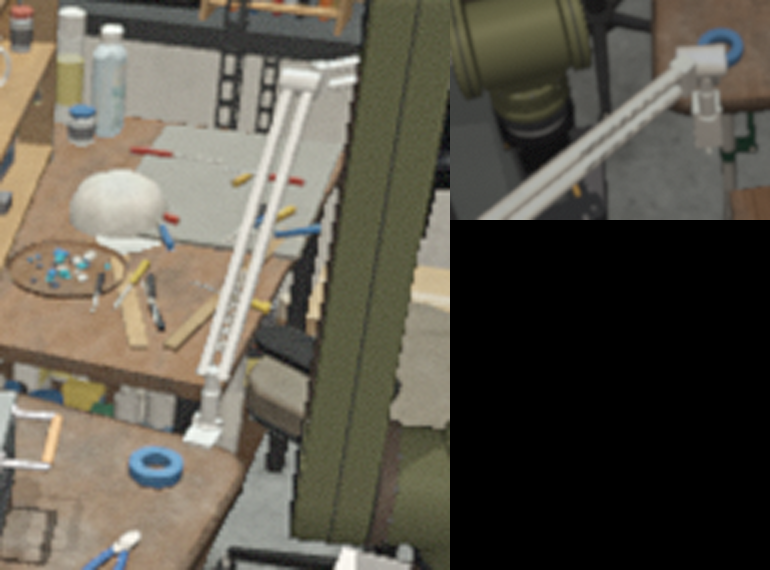

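The crop shows a desk lamp. Its base is at scene (338,165), its lower arm leans toward the start position to an elbow near (370,46), and a second arm runs above the gripper in the side view. I'll pull back toward the base first to stay clear of it.

Call:
drive_tool:
  steps:
    - {"delta_pos": [-10, 40, 0], "turn": 0}
    - {"delta_pos": [-20, 80, 0], "turn": 0}
    - {"delta_pos": [-30, 120, 0], "turn": 0}
    - {"delta_pos": [-38, 160, 0], "turn": 0}
    - {"delta_pos": [-42, 200, 0], "turn": 0}
    - {"delta_pos": [-25, 235, 10], "turn": 0}
    - {"delta_pos": [0, 265, 20], "turn": 0}
  grip: 0

```text
clock: 0.73
eef_pos: [0.18, -0.3566, 0.2335]
tcp_rot: [-3.14, 0.0, 0.279]
ft_force: [1.6, -0.3, 1.6]
gripper_width: 0.0954
grasp_force: 0.0
```

```bash
python3 - <<'E'
from h import *
import pickle
a,b=pickle.load(open('ab.pkl','rb'))
print(sensors.get_state()['eef_pos'],sensors.get_state()['joints'].round(2))
print('kilnbox base corners',onz(a,(187,240),0),onz(a,(128,245),0),'base lamp',onz(a,(338,165),0.01))
E
```

```text
[ 0.18002318 -0.35661619  0.23350437] [-1.24 -0.48  2.15 -0.    1.48  0.05]
kilnbox base corners [0.69861095 0.2892822  0.        ] [0.86362237 0.3839485  0.        ] base lamp [ 0.36073644 -0.31168083  0.01      ]
```

Call:
drive_tool:
  steps:
    - {"delta_pos": [27, 30, 2], "turn": 0}
    - {"delta_pos": [54, 60, 4], "turn": 0}
    - {"delta_pos": [81, 90, 6], "turn": 0}
    - {"delta_pos": [108, 120, 8], "turn": 0}
    - {"delta_pos": [135, 150, 10], "turn": 0}
    - {"delta_pos": [160, 182, 15], "turn": 0}
    - {"delta_pos": [185, 214, 20], "turn": 0}
    - {"delta_pos": [210, 246, 25], "turn": 0}
  grip: 130

```text
clock: 1.4
eef_pos: [0.392, -0.1111, 0.2598]
tcp_rot: [3.141, -0.0, 0.283]
ft_force: [-0.0, -0.3, 0.1]
gripper_width: 0.0486
grasp_force: 0.0
```

Call:
drive_tool:
  steps:
    - {"delta_pos": [24, 30, 0], "turn": 0}
    - {"delta_pos": [48, 60, 0], "turn": 0}
    - {"delta_pos": [72, 90, 0], "turn": 0}
    - {"delta_pos": [96, 120, 0], "turn": 0}
    - {"delta_pos": [120, 150, 0], "turn": 0}
    - {"delta_pos": [145, 180, 0], "turn": -0.05}
    - {"delta_pos": [170, 208, 0], "turn": -0.05}
    - {"delta_pos": [170, 208, 0], "turn": -0.05}

```text
clock: 2.07
eef_pos: [0.5636, 0.099, 0.258]
tcp_rot: [-3.14, 0.001, 0.237]
ft_force: [-0.5, -0.6, -1.0]
gripper_width: 0.0465
grasp_force: 0.0
```

```bash
python3 - <<'E'
from h import *
import pickle
w=cap('wrist','e.png');pickle.dump(w,open('w.pkl','wb'))
s=sensors.get_state();print(s['eef_pos'],s['tcp_rot'],s['gripper_width'],s['clock'],s['joints'].round(2))
I=w['pixels'];cv2.imwrite('pics/e2.png',cv2.resize(I,(800,600),interpolation=cv2.INTER_CUBIC))
E
```

```text
[0.56211079 0.0969974  0.25813761] [-3.14102052e+00  2.60760232e-03  2.36457569e-01] 0.04659416576016343 2.1167 [ 0.08 -0.07  1.78  0.    1.44  1.41]
```

View pics/e2.png

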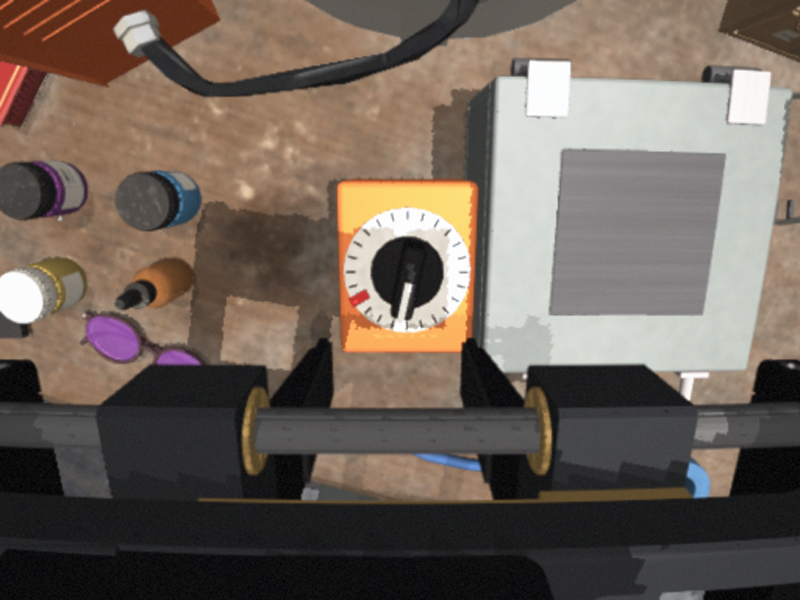

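The wrist view is clear: plate centre about (407,270) in the enlarged picture, white pointer ending at about (402,326), red tab at (359,298). The console's lower edge runs (343,351) to (470,351), and the lid is at right.

```bash
python3 - <<'E'
from h import *
import pickle
w=pickle.load(open('w.pkl','rb'));I=w['pixels'];k=.64
h=cv2.cvtColor(I,cv2.COLOR_BGR2HSV)
m=((h[...,1]<60)&(h[...,2]>150)).astype(np.uint8);m[:,:215]=0;m[:,303:]=0;m[:130]=0;m[216:]=0
P=cv2.findContours(m,cv2.RETR_EXTERNAL,cv2.CHAIN_APPROX_NONE)[0];p=max(P,key=cv2.contourArea)
e=cv2.fitEllipse(cv2.convexHull(p));print(e)
r=(((h[...,0]<6)|(h[...,0]>174))&(h[...,1]>150)).astype(np.uint8);r[:,:218]=0;r[:,250:]=0;r[:150]=0;r[216:]=0
ys,xs=np.nonzero(r);t=(xs.mean(),ys.mean());print('red',t,len(xs))
C=onz(w,e[0],.098);T=onz(w,t,.099)
print('C',C,'T',T)
print('ellipse ax',onz(w,(e[0][0]+e[1][0]/2,e[0][1]),.098)-C)
c1=onz(w,(343*k,351*k),.095);c2=onz(w,(470*k,351*k),.095);d=c1-c2;yaw=np.arctan2(-d[0],d[1]);print('yaw',yaw,np.linalg.norm(d))
# lid front edge
c1=onz(w,(484*k,371*k),.131);c2=onz(w,(748*k,368*k),.131);d=c1-c2;print('yaw lid',np.arctan2(-d[0],d[1]),c1,c2)
def ang(V,yw):
    d=V[:2]-C[:2];x=d@[np.cos(yw),np.sin(yw)];y=d@[-np.sin(yw),np.cos(yw)];return np.arctan2(y,-x),np.hypot(x,y)
for yw in(.23,yaw):
    print(ang(T,yw),ang(onz(w,(402*k,325*k),.099),yw))
p1=onz(w,(408*k,286*k),.135);p2=onz(w,(403*k,319*k),.135);d=p2-p1;print('bar line', .23-np.arctan2(-d[1],-d[0]))
cv2.imwrite('pics/f.png',np.hstack([cv2.resize(I[125:220,210:310],(800,760),interpolation=cv2.INTER_CUBIC)])[:600])
cv2.imwrite('pics/f.png',cv2.resize(I[130:220,210:310],(660,594),interpolation=cv2.INTER_CUBIC))
E
```

```text
((260.31097412109375, 172.23043823242188), (79.39191436767578, 80.56591033935547), 85.18474578857422)
red (np.float64(229.1818181818182), np.float64(190.6060606060606)) 66
C [0.56980423 0.09299813 0.098     ] T [0.54299413 0.12037475 0.099     ]
ellipse ax [ 0.00981501 -0.04046026  0.        ]
yaw 0.23714884081522325 0.08981432646040655
yaw lid 0.23823471451736178 [0.52341883 0.03133163 0.131     ] [ 0.56528633 -0.14107149  0.131     ]
(np.float64(1.025852950177388), np.float64(0.038317893884454876)) (np.float64(0.07173538026246848), np.float64(0.039058338277011835))
(np.float64(1.0330017909926115), np.float64(0.038317893884454876)) (np.float64(0.07888422107769166), np.float64(0.03905833827701184))
bar line 0.13368959124374852
```

View pics/f.png

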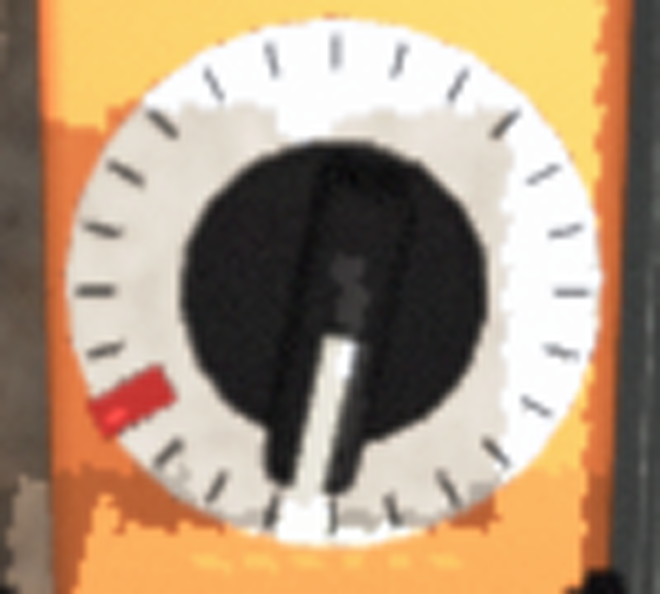

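The enlarged dial shows the tab at about 60° (1.035 rad) and the pointer at about 0.13 rad, so the turn is about 0.9 rad. The axis is at (0.570, 0.093). Descending to grip the bar.

Call:
drive_tool:
  steps:
    - {"delta_pos": [8, -4, 0], "turn": -0.1}
    - {"delta_pos": [8, -4, -35], "turn": -0.14}
    - {"delta_pos": [8, -4, -70], "turn": -0.14}
    - {"delta_pos": [8, -4, -100], "turn": -0.14}
    - {"delta_pos": [8, -4, -120], "turn": -0.14}
    - {"delta_pos": [8, -4, -135], "turn": -0.14}
    - {"delta_pos": [8, -4, -147], "turn": -0.14}
    - {"delta_pos": [8, -4, -147], "turn": -0.14}

```text
clock: 2.78
eef_pos: [0.5669, 0.0899, 0.1096]
tcp_rot: [3.142, 0.005, 0.092]
ft_force: [-0.2, -0.2, -0.8]
gripper_width: 0.0469
grasp_force: 0.0
```

Call:
drive_tool:
  steps:
    - {"delta_pos": [0, 0, 0], "turn": 0}
    - {"delta_pos": [0, 0, 0], "turn": 0}
    - {"delta_pos": [0, 0, 0], "turn": 0}
    - {"delta_pos": [0, 0, 0], "turn": 0}
    - {"delta_pos": [0, 0, 0], "turn": 0}
    - {"delta_pos": [0, 0, 0], "turn": 0}
  grip: 255
  force: 20

```text
clock: 3.28
eef_pos: [0.5696, 0.0932, 0.1139]
tcp_rot: [-3.136, -0.001, 0.092]
ft_force: [-0.7, 6.3, 1.2]
gripper_width: 0.0138
grasp_force: 19.9
```

```bash
python3 -c "
from h import *
s=sensors.get_state();print(s)"
```

```text
{'clock': 3.2833, 'joints': array([0.06637562, 0.0478143 , 1.90703223, 0.0060956 , 1.18558741,
       1.54326033]), 'joint_velocities': array([ 0.00603194,  0.0033544 ,  0.00131033, -0.02024816, -0.00300704,
        0.00052358]), 'effort': array([ -4.15052176, -34.20197368, -32.47211695,  -1.79587752,
        -0.33992261,  -0.06191057]), 'eef_pos': array([0.56958585, 0.09323458, 0.11389495]), 'tcp_rot': array([-3.13597496e+00, -1.30740498e-03,  9.16207712e-02]), 'ft_force': array([-0.7418102 ,  6.3217018 ,  1.23526085]), 'wrist_torque': array([ 1.11301755,  0.26852226, -0.05341933]), 'grasp_force': 19.91472065448761, 'gripper_width': 0.013824482558235403}
```

Call:
drive_tool:
  steps:
    - {"delta_pos": [0, 1, 0], "turn": -0.1}
    - {"delta_pos": [0, 1, 0], "turn": -0.2}
    - {"delta_pos": [0, 1, 0], "turn": -0.3}
    - {"delta_pos": [0, 1, 0], "turn": -0.4}
    - {"delta_pos": [0, 1, 0], "turn": -0.5}
    - {"delta_pos": [0, 1, 0], "turn": -0.6}
    - {"delta_pos": [0, 1, 0], "turn": -0.7}
    - {"delta_pos": [0, 1, 0], "turn": -0.8}

```text
clock: 3.95
eef_pos: [0.5691, 0.092, 0.1138]
tcp_rot: [3.141, 0.0, -0.712]
ft_force: [-4.1, 0.4, 5.5]
gripper_width: 0.0141
grasp_force: 20.0
```

Call:
drive_tool:
  steps:
    - {"delta_pos": [0, 0, 0], "turn": -0.05}
    - {"delta_pos": [0, 0, 0], "turn": -0.09}
    - {"delta_pos": [0, 0, 0], "turn": -0.09}
    - {"delta_pos": [0, 0, 0], "turn": -0.09}

```text
clock: 4.28
eef_pos: [0.569, 0.0919, 0.1139]
tcp_rot: [3.141, 0.0, -0.797]
ft_force: [-4.5, 0.3, 5.9]
gripper_width: 0.014
grasp_force: 20.0
```

```bash
python3 -c "
from h import *
s=sensors.get_state();print(s['tcp_rot'],s['eef_pos'],s['wrist_torque'],s['joints'].round(2))"
```

```text
[ 3.14077480e+00  4.97190738e-04 -7.97026715e-01] [0.56903169 0.09186423 0.11389383] [ 0.03909195  0.76554194 -0.05196053] [ 0.07  0.05  1.91 -0.    1.19  2.43]
```

Call:
drive_tool:
  steps:
    - {"delta_pos": [0, 0, 0], "turn": 0}
    - {"delta_pos": [0, 0, 0], "turn": 0}
    - {"delta_pos": [0, 0, 0], "turn": 0}
    - {"delta_pos": [0, 0, 0], "turn": 0}
    - {"delta_pos": [0, 0, 15], "turn": 0}
    - {"delta_pos": [0, 0, 35], "turn": 0}
    - {"delta_pos": [0, 0, 70], "turn": 0}
    - {"delta_pos": [0, 0, 105], "turn": 0.1}
  grip: 130

```text
clock: 4.95
eef_pos: [0.5682, 0.0917, 0.217]
tcp_rot: [3.139, 0.003, -0.696]
ft_force: [1.4, 0.1, 0.0]
gripper_width: 0.0465
grasp_force: 0.0
```

Call:
drive_tool:
  steps:
    - {"delta_pos": [0, 0, 35], "turn": 0.12}
    - {"delta_pos": [0, 0, 40], "turn": 0.24}
    - {"delta_pos": [0, 0, 40], "turn": 0.36}
    - {"delta_pos": [0, 0, 40], "turn": 0.48}
    - {"delta_pos": [0, 0, 40], "turn": 0.6}
    - {"delta_pos": [0, 0, 40], "turn": 0.72}
    - {"delta_pos": [0, 0, 40], "turn": 0.84}
    - {"delta_pos": [0, 0, 40], "turn": 0.93}

```text
clock: 5.62
eef_pos: [0.5693, 0.0918, 0.2574]
tcp_rot: [-3.142, 0.0, 0.238]
ft_force: [-0.4, 0.2, 0.1]
gripper_width: 0.0468
grasp_force: 0.0
```

```bash
python3 - <<'E'
from h import *
import pickle
optics.capture('wrist');w=cap('wrist');pickle.dump(w,open('w2.pkl','wb'))
s=sensors.get_state();print(s['eef_pos'],s['tcp_rot'],s['clock'],s['joints'].round(2))
C=np.array([.5698,.0930,.098]);u,v=proj(w,C)[0].astype(int);print(u,v)
I=w['pixels'];y0,x0=max(v-45,0),u-50
cv2.imwrite('pics/g.png',cv2.resize(I[y0:y0+90,x0:x0+100],(660,594),interpolation=cv2.INTER_CUBIC));print(x0,y0)
E
```

```text
[0.56932412 0.09184265 0.25741555] [-3.14156180e+00  2.49661679e-04  2.32599132e-01] 5.7167 [ 0.07 -0.06  1.77 -0.    1.43  1.41]
252 176
202 131
```

View pics/g.png

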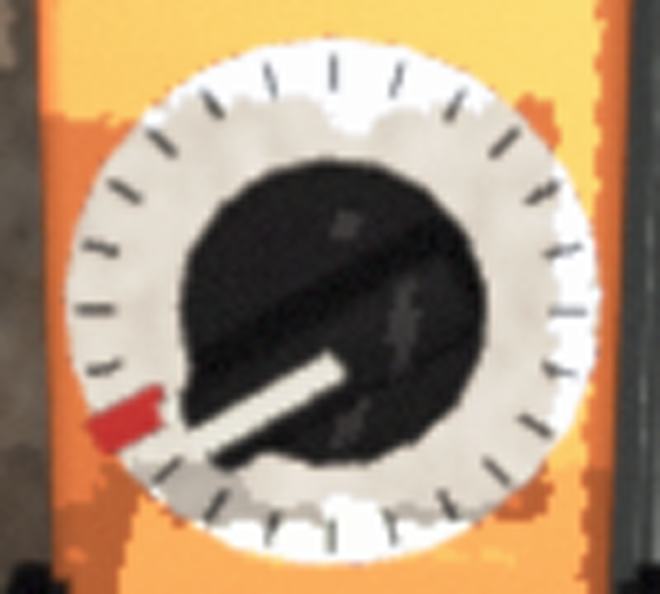

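The pointer line, at about 61° in the picture, meets the red tab at about 60°, so the dial is set. Next I go above the handle.

Call:
drive_tool:
  steps:
    - {"delta_pos": [-10, -20, 0], "turn": 0.12}
    - {"delta_pos": [-20, -40, 0], "turn": 0.24}
    - {"delta_pos": [-30, -60, 0], "turn": 0.36}
    - {"delta_pos": [-40, -80, 0], "turn": 0.48}
    - {"delta_pos": [-50, -100, 0], "turn": 0.6}
    - {"delta_pos": [-60, -120, 0], "turn": 0.72}
    - {"delta_pos": [-70, -140, 0], "turn": 0.84}
    - {"delta_pos": [-79, -161, 0], "turn": 0.96}

```text
clock: 6.38
eef_pos: [0.4897, -0.0699, 0.2576]
tcp_rot: [3.141, -0.0, 1.196]
ft_force: [0.7, -0.3, -0.6]
gripper_width: 0.0468
grasp_force: 0.0
```

Call:
drive_tool:
  steps:
    - {"delta_pos": [0, 0, 0], "turn": 0.12}
    - {"delta_pos": [0, 0, 0], "turn": 0.24}
    - {"delta_pos": [0, 0, 0], "turn": 0.36}
    - {"delta_pos": [0, 0, 0], "turn": 0.48}
    - {"delta_pos": [0, 0, 0], "turn": 0.6}
    - {"delta_pos": [0, 0, 0], "turn": 0.61}
    - {"delta_pos": [0, 0, 0], "turn": 0.61}

```text
clock: 6.97
eef_pos: [0.4903, -0.0692, 0.2576]
tcp_rot: [3.142, 0.0, 1.799]
ft_force: [0.2, -0.8, 0.2]
gripper_width: 0.0466
grasp_force: 0.0
```

```bash
python3 - <<'E'
from h import *
import pickle
optics.capture('wrist');w=cap('wrist');pickle.dump(w,open('w3.pkl','wb'))
s=sensors.get_state();print(s['eef_pos'],s['tcp_rot'],s['clock'],s['joints'].round(2))
print(proj(w,[[.490,-.069,.121],[.478,-.020,.121],[.502,-.118,.121]]))
cv2.imwrite('pics/i.png',w['pixels'])
E
```

```text
[ 0.49035353 -0.06915147  0.25760744] [-3.14157713e+00  1.02310318e-05  1.79961103e+00] 7.0667 [-0.25 -0.25  1.93 -0.    1.46 -0.48]
[[253.17251491 180.7368417 ]
 [252.49583908 128.56807186]
 [253.79904202 228.96444421]]
```

View pics/i.png

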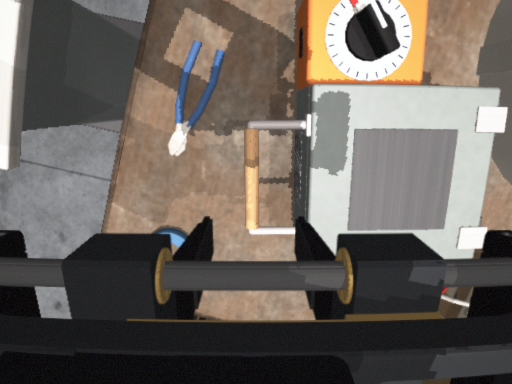

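The handle bar runs from (251,125) to (252,233) in the wrist view, within 2 px of prediction, so I'll correct by −1 mm in x and +1 mm in y and go down. The dial is also still seen pointing at the tab.

Call:
drive_tool:
  steps:
    - {"delta_pos": [-1, 1, -35], "turn": 0.01}
    - {"delta_pos": [-1, 1, -70], "turn": 0.01}
    - {"delta_pos": [-1, 1, -100], "turn": 0.01}
    - {"delta_pos": [-1, 1, -125], "turn": 0.01}
    - {"delta_pos": [-1, 1, -145], "turn": 0.01}
    - {"delta_pos": [-1, 1, -155], "turn": 0.01}
    - {"delta_pos": [-1, 1, -155], "turn": 0.01}

```text
clock: 7.65
eef_pos: [0.4874, -0.0677, 0.0999]
tcp_rot: [-3.137, -0.003, 1.811]
ft_force: [0.1, 0.9, 0.2]
gripper_width: 0.0467
grasp_force: 0.0
```

Call:
drive_tool:
  steps:
    - {"delta_pos": [0, 0, 0], "turn": 0}
    - {"delta_pos": [0, 0, 0], "turn": 0}
    - {"delta_pos": [0, 0, 0], "turn": 0}
    - {"delta_pos": [0, 0, 0], "turn": 0}
    - {"delta_pos": [0, 0, 0], "turn": 0}
    - {"delta_pos": [0, 0, 0], "turn": 0}
  grip: 255
  force: 30

```text
clock: 8.15
eef_pos: [0.4881, -0.0688, 0.1029]
tcp_rot: [-3.138, 0.001, 1.813]
ft_force: [-3.6, -1.5, 2.9]
gripper_width: 0.0131
grasp_force: 30.0
```

Call:
drive_tool:
  steps:
    - {"delta_pos": [1, 0, 10.5], "turn": 0}
    - {"delta_pos": [1.5, 0.5, 21], "turn": 0}
    - {"delta_pos": [3, 1, 31.5], "turn": 0}
    - {"delta_pos": [5, 1, 42], "turn": 0}
    - {"delta_pos": [7, 2, 52], "turn": 0}
    - {"delta_pos": [10, 2.5, 62], "turn": 0}
    - {"delta_pos": [13, 3, 72], "turn": 0}
    - {"delta_pos": [17, 4, 82], "turn": 0}

```text
clock: 8.82
eef_pos: [0.5036, -0.065, 0.1848]
tcp_rot: [-3.134, 0.0, 1.813]
ft_force: [-9.8, -4.8, -1.2]
gripper_width: 0.0133
grasp_force: 30.0
```

Call:
drive_tool:
  steps:
    - {"delta_pos": [4, 1, 10], "turn": 0}
    - {"delta_pos": [8, 2, 19], "turn": 0}
    - {"delta_pos": [13, 3, 28.5], "turn": 0}
    - {"delta_pos": [18, 4.5, 37.5], "turn": 0}
    - {"delta_pos": [24, 6, 46], "turn": 0}
    - {"delta_pos": [30, 7, 55], "turn": 0}
    - {"delta_pos": [36, 9, 63], "turn": 0}
    - {"delta_pos": [43, 10.5, 71], "turn": 0}

```text
clock: 9.48
eef_pos: [0.5454, -0.0552, 0.2585]
tcp_rot: [-3.13, 0.001, 1.812]
ft_force: [-18.5, -5.7, 11.4]
gripper_width: 0.0133
grasp_force: 30.0
```

Call:
drive_tool:
  steps:
    - {"delta_pos": [0, 0, 0], "turn": 0}
    - {"delta_pos": [0, 0, 0], "turn": 0}
    - {"delta_pos": [0, 0, 0], "turn": 0}
    - {"delta_pos": [0, 0, 0], "turn": 0}

```text
clock: 9.82
eef_pos: [0.546, -0.055, 0.2594]
tcp_rot: [-3.133, 0.001, 1.812]
ft_force: [-17.6, -4.4, 11.1]
gripper_width: 0.0131
grasp_force: 30.0
```

```bash
python3 - <<'E'
from h import *
s=sensors.get_state();print(s['eef_pos'],s['tcp_rot'],s['clock'],s['ft_force'],s['wrist_torque'],s['gripper_width'])
a=cap('scene');b=cap('side')
h=s['eef_pos'][2]+.019-.113
from math import *
print('angle if bar at grasp pt',degrees(asin(h/.24113)-atan2(8,241)))
A=cv2.resize(a['pixels'][110:230,205:305],None,fx=4,fy=4,interpolation=cv2.INTER_CUBIC)
B=cv2.resize(b['pixels'][160:280,232:332],None,fx=4,fy=4,interpolation=cv2.INTER_CUBIC)
cv2.imwrite('pics/j.png',np.hstack([A,B]))
import pickle;pickle.dump((a,b),open('ab2.pkl','wb'))
E
```

```text
[ 0.54597337 -0.05501284  0.25935586] [-3.13316412e+00  1.34418832e-03  1.81211535e+00] 9.8167 [-17.58706683  -4.42460496  11.10891693] [-0.83739351  3.15237208 -0.07195757] 0.01310651777555722
angle if bar at grasp pt 41.39369538793933
```

View pics/j.png

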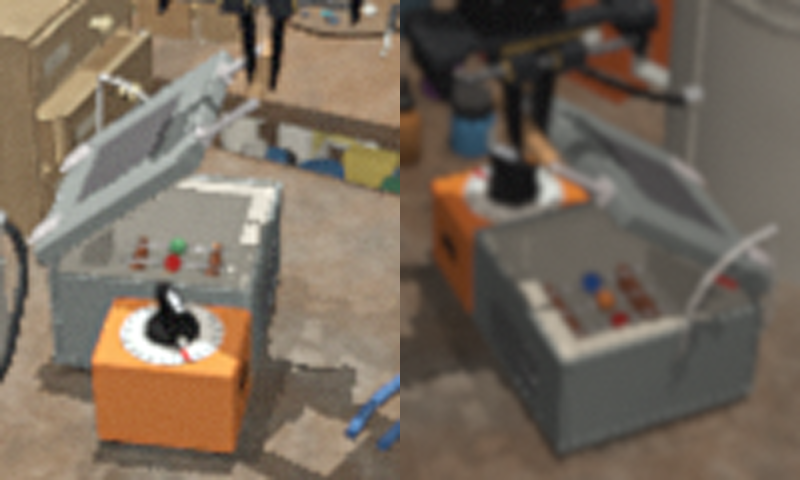

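The lid is up and held, and the dial still points at the tab. The handle's near arm end is at scene crop (258,103) and the far one at side crop (605,187). I'll cast rays onto the annealer's side planes, shut and open, to check the angle.

```bash
python3 - <<'E'
from h import *
import pickle
a,b=pickle.load(open('ab.pkl','rb'));a2,b2=pickle.load(open('ab2.pkl','rb'))
yw=.238;X=np.array([np.cos(yw),np.sin(yw),0]);Y=np.array([-np.sin(yw),np.cos(yw),0])
H=np.array([.489,-.068,.113])+.241*X
def pl(c,uv,y):
    o,d=ray(c,uv);t=(y-(o-H)@Y)/(d@Y);P=o+t*d-H;return np.array([-P@X,P[2]])*1000
def ang(q):return np.degrees(np.arctan2(q[1],q[0]))
fa=lambda u,v,o:(205+u/4,o+v/4)
fb=lambda u,v,o:(232+(u-400)/4,o+v/4)
for n,p in [('A shut',pl(a,fa(325,138,140),.05)),('A now',pl(a2,fa(258,103,110),.05)),('B shut',pl(b,fb(478,222,190),-.05)),('B now',pl(b2,fb(605,187,160),-.05))]:print(n,p.round(1),ang(p).round(1))
A=cv2.resize(a2['pixels'][118:182,208:275],(402,384),interpolation=cv2.INTER_CUBIC)
B=cv2.resize(b2['pixels'][200:248,285:333],(384,384),interpolation=cv2.INTER_CUBIC)
cv2.imwrite('pics/k.png',np.hstack([A,B]))
E
```

```text
A shut [246.    8.2] 1.9
A now [187.6 155.6] 39.7
B shut [239.6   0.3] 0.1
B now [136.  121.9] 41.9
```

View pics/k.png

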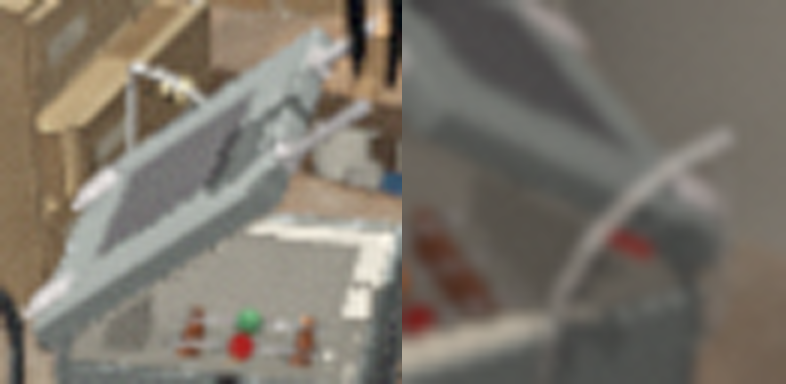

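The scene crop shows the lid's near side edge as a straight line from about (45,345) to (280,200). I'll fit that edge and cast it onto the lid's side plane for the slope.

```bash
cat > m.py <<'E'
from h import *
yw=.238;X=np.array([np.cos(yw),np.sin(yw),0]);Y=np.array([-np.sin(yw),np.cos(yw),0])
H=np.array([.489,-.068,.113])+.241*X
def pl(c,uv,y):
    o,d=ray(c,uv);t=(y-(o-H)@Y)/(d@Y);P=o+t*d-H;return np.array([-P@X,P[2]])*1000
def edge(c,p,q,y,off=4):
    """fit strongest edge near segment p-q (px), return slope on plane y_a=y"""
    g=cv2.GaussianBlur(cv2.cvtColor(c['pixels'],cv2.COLOR_BGR2GRAY).astype(np.float32),(0,0),.7)
    p,q=np.array(p,float),np.array(q,float);n=np.array([-(q-p)[1],(q-p)[0]]);n/=np.linalg.norm(n);s=np.arange(-off,off+.01,.25)
    E=[]
    for t in np.linspace(0,1,40):
        z=p+t*(q-p)+s[:,None]*n
        v=cv2.remap(g,z[:,0].astype(np.float32)[None],z[:,1].astype(np.float32)[None],cv2.INTER_LINEAR)[0]
        E.append(z[np.argmax(abs(np.gradient(v)))])
    E=np.array(E);P=np.array([pl(c,e,y) for e in E])
    L=cv2.fitLine(P.astype(np.float32),cv2.DIST_HUBER,0,.01,.01).ravel()
    r=np.abs((P-L[2:])@[-L[1],L[0]])
    print('slope',np.degrees(np.arctan(L[1]/L[0])).round(2),'median resid mm',np.median(r).round(2), 'at',L[2:].round(0))
E
python3 - <<'E'
from m import *
import pickle
a2,b2=pickle.load(open('ab2.pkl','rb'))
f=lambda u,v:(208+u/6,118+v/6)
edge(a2,f(80,328),f(255,218),.09,2.5)
edge(a2,f(95,277),f(270,165),.09,2.5)
g=lambda u,v:(285+(u-402)/8,200+v/8)
edge(b2,g(420,135),g(600,212),-.09,2)
E
```

```text
slope 37.7 median resid mm 0.66 at [82. 66.]
slope 40.83 median resid mm 1.03 at [84. 88.]
slope 34.9 median resid mm 2.8 at [96. 84.]
```

Call:
drive_tool:
  steps:
    - {"delta_pos": [0.5, 0, 1], "turn": 0}
    - {"delta_pos": [1, 0.3, 2.5], "turn": 0}
    - {"delta_pos": [1, 0.3, 2.5], "turn": 0}
    - {"delta_pos": [1, 0.3, 2.5], "turn": 0}
    - {"delta_pos": [1, 0.3, 2.5], "turn": 0}
    - {"delta_pos": [1, 0.3, 2.5], "turn": 0}
    - {"delta_pos": [1, 0.3, 2.5], "turn": 0}
    - {"delta_pos": [1, 0.3, 2.5], "turn": 0}

```text
clock: 10.58
eef_pos: [0.5474, -0.0547, 0.2611]
tcp_rot: [-3.134, 0.001, 1.812]
ft_force: [-14.2, -4.9, 8.1]
gripper_width: 0.0134
grasp_force: 30.0
```

```bash
python3 - <<'E'
from m import *
s=sensors.get_state();print(s['eef_pos'],s['ft_force'],s['grasp_force'],s['clock'])
a=cap('scene');f=lambda u,v:(208+u/6,118+v/6)
edge(a,f(80,328),f(255,218),.09,2.5)
edge(a,f(95,277),f(270,165),.09,2.5)
# bar's wood pixels in wrist view -> where it sits vs fingers: ray on plane through bar at measured tcp x
w=cap('wrist');h=cv2.cvtColor(w['pixels'],cv2.COLOR_BGR2HSV)
m=((h[...,0]>8)&(h[...,0]<22)&(h[...,1]>90)&(h[...,2]>120)).astype(np.uint8);n,l,st,ce=cv2.connectedComponentsWithStats(m)
for i in np.argsort(-st[1:,4])[:5]+1:print(st[i],ce[i].round(1))
for th in(37,39,40,41,43):
    t=np.radians(th);P=[H-X*(.241*np.cos(t)-.008*np.sin(t))+[0,0,.241*np.sin(t)+.008*np.cos(t)]+Y*y for y in(.0,.03,.05)]
    print(th,proj(w,P).round(1).tolist(),proj(a,P[2:]).round(1).tolist())
E
```

```text
[ 0.5474016  -0.05465181  0.26105795] [-14.19428005  -4.92768666   8.10689153] 30.01308113336563 10.5833
slope 39.05 median resid mm 0.98 at [82. 67.]
slope 41.82 median resid mm 1.21 at [85. 91.]
[ 242  150   26  111 2631] [253.9 203.4]
[ 250    0   69   87 2282] [266.   48.7]
[ 338    0   39   76 1585] [360.   35.5]
[241 290  25  31 683] [252.7 304.2]
[408   0  36  20 421] [425.1   7.8]
37 [[241.9, 235.6], [241.5, 183.3], [241.3, 145.7]] [[269.5, 136.9]]
39 [[251.4, 240.3], [251.5, 186.2], [251.5, 147.3]] [[267.9, 135.0]]
40 [[256.6, 242.7], [256.9, 187.8], [257.1, 148.1]] [[267.0, 134.1]]
41 [[262.1, 245.2], [262.7, 189.3], [263.1, 148.9]] [[266.2, 133.2]]
43 [[273.9, 250.3], [275.2, 192.6], [276.0, 150.7]] [[264.4, 131.4]]
```

```bash
python3 -c "
from h import *
print(workorder.job_done())"
```

```text
the job is handed in; nothing more can be done
None
```

The job is handed in: the dial's pointer stands at the red tab, within about 1° by the wrist camera, and the gripper is still holding the lid at about 40° (measured 39–42°); I touched none of the things round it.

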